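# Fit the keyed guide bushes in the drilling sled and clamp it under the bridge

## Robot

A 6-joint arm with a two-finger parallel gripper is mounted at the origin on the work surface. World frame = base frame: x ahead of the robot, y to its left, z up, the work surface at z = 0. Lengths are in m, angles in rad, forces in N, time in s.
With the tool pointing down it reaches from about 0.275 to 0.875 m from the base axis. Payload 12.5 kg.
Tool frame: the origin (TCP) lies at the very end of the fingers, on their centre line; the grasp point (between the pads) lies 19 mm behind it; z points along the fingers, y is the line along which they close (so a half turn about z gives the same grasp; the last joint's range is limited). The gripper opens to 85 mm and grips with 20 to 120 N. Pads are 22 mm wide; open, the fingers measure 114 mm over their backs; the gripper's body (76 mm by 85 mm) begins 54 mm behind the grasp point. The pads swing forward as they close: fully open they stand 13 mm farther back than shut.
Start: joints at [-0.085, 0.351, 1.652, -0, 1.139, -0.085], TCP at [0.55, 0, 0.231] pointing down, gripper open.
Joint ranges: [-2.75, 2.75], [-0.79, 2.1], [0.01, 2.65], [-1.57, 4.71], [0.07, 3.14], [-2.87, 2.87]. Speed limits (rad/s): [2.22, 2.22, 2.79, 3.14, 3.14, 3.14].

## Interface

Orientations are given as a 3x3 rotation matrix whose columns are the frame's x, y, z axes.
In Python, from bench import manip gives the robot as it stands. Calls block until the motion is done:
- manip.move_ptp(position, orientation): joint-space move of the TCP to a pose.
- manip.move_l(position, attitude=None, max_speed=0.15): straight line of the TCP; attitude=None keeps the orientation; max_speed is the mean speed in m/s.
- manip.move_j(angles): joint-space move.
- manip.set_gripper(opening, effort=None): opening from 0.0 (shut) to 1.0 (fully open); effort is the grip in N (None keeps the last); returns when the fingers have stopped.
- manip.dwell(seconds).
- manip.inverse_kinematics(position, orientation): joint angles nearest the present ones, or None.
- manip.grab_frame(name): name is "scene" or "side" or "wrist"; returns (picture, depth): 480x640x3 uint8, red, green, blue; 480x640 float32, m along the optical axis (not along the pixel's ray), 0 where there is no reading.
- manip.get_calibration(name): a dict with "camera_matrix" (3x3 intrinsics, pixels), "R" (3x3) and "t" (3): a world point X has camera coordinates R X + t. Camera axes: x right, y down, z forward; pixel columns grow to the right and rows downward; lengths in m; the calibration is good to about 2 mm. A picture is of the moment at which its call begins: read the wrist's pose just before it. get_calibration takes no time and is no camera call; for the wrist camera it gives the pose at the moment of the call.
A pose or a line that the arm cannot do raises manip.Unreachable and nothing moves.
- manip.sign_off(): hands the job in; it is judged then, once.
Trained networks look in the newest picture that a camera, given by its name, has taken for a name from the list of things; names that differ only in an ending like _2 or _b are one class to them, and where a whole thing is asked for, a point or a joint stands for the part that bears it (a point fixed in the world has none). Each returns a list of dicts, best first, with "confidence" (0 to 1); they miss things now and then, are a little off and sometimes report something else, mostly with a low value. They report only what shows in the picture. A call takes as long as a camera call. They do not tell look-alikes from the thing itself.
- manip.look_for(camera, name): "at" ([x, y, z] in m, in world coordinates, good to about 4 mm: the middle of the surface that is visible of it).
Readings, each from a call of its own:
- manip.current_time(): time.
- manip.current_qpos(): joint angles.
- manip.current_joint_vel(): joint speeds.
- manip.current_joint_torque(): joint torques, N m.
- manip.current_ee_pos(): TCP position.
- manip.current_tcp_rot(): TCP orientation.
- manip.current_force(): force on the tool from outside, world axes, zero at the start.
- manip.current_ft_torque(): the same for the moment, N m.
- manip.current_grip_width(): opening from 0.0 (shut) to 1.0 (fully open).
- manip.current_grip_force(): force on a finger pad.
Only numpy, scipy, OpenCV 4.12 (cv2) and the standard library are available. Lean on these libraries where they do the work, as an engineer would, in place of code of your own. Each camera call takes 0.05 s, during which the arm holds its last target. There are 200 camera calls.

## Task

Get the drilling fixture ready: undo the clamp knob, pull the empty sled out from under the bridge to its rear stop, and turn the clamp tight again to hold it there. Then put every guide bush standing on the bench into a seat of the sled (any seat), turning it until its lugs drop into the keyways and its flange lies flush. When all are in, undo the clamp fully, push the sled back under the bridge until it is fully home against its stop, and clamp it tight. Leave the other things on the bench where they are.

Things in the scene. Friction and masses are not known exactly. Their poses are not given: they have to be found in the camera images.
- bush0_mid (a point): Keyed guide bush, upright on the bench (None if absent), 50 mm high; point on its axis, 25 mm up. From below: steel pilot 40 mm across (0-18 mm); two opposite lugs along its +x and -x, 10 mm wide, tips 30 mm from the axis (8-18 mm up); white flange 68 mm across (18-24 mm); upright grip bar 56 mm along its x, 15 mm along y (24-50 mm). A half turn changes nothing. 100 to 210 g.
- bush1_mid (a point): A second guide bush, identical to bush0 (None if absent); point on its axis 25 mm up, x along grip bar and lugs. Any bush fits any seat.
- bush2_mid (a point): A third guide bush, identical to bush0 (None if absent); point on its axis 25 mm up, x along grip bar and lugs.
- seat0 (a point): Keyed seat in the sled at its -y end: point at the centre of its mouth, in the sled's flat top, 40 mm above the bench. Through hole 43 mm across (1.5 mm play all round a pilot) with two opposite keyways 14 mm wide along its own +x and -x, reaching 33 mm from the centre. Seats are alike, 92 mm apart; their keyways point different ways.
- seat1 (a point): Middle seat, as seat0. A misaligned bush rests with its lugs on the sled's top and its pilot 8 mm down the hole, its mid point 17 mm above this point. Turned until lugs meet keyways (within about 0.1 rad) it drops 10 mm: flange flush, mid point 7 mm above this point.
- seat2 (a point): Seat at the +y end (clamp side) of the sled, as seat0; point at the centre of its mouth, x along its keyways.
- bed: Fixture fixed to the bench, 330 x 360 mm; origin on the bench under the middle seat when joint sled is 0. Its +x is the push direction, +y the clamp's side. A bridge 60 mm deep crosses the path, centred 110 mm along +x, underside 77, top 91 mm above the bench: seated bushes (top at 72 mm) pass, misaligned ones (82 mm) hit it.
- sled (a joint): Travel of the aluminium sled (plate 90 x 320 mm) along the bed's +x, m: 0 = pulled fully out (loading position, seats clear of the bridge), 0.11 = fully home, seats under the bridge (hard stops). Starts at 0.085 to 0.11. About 3 N to slide when the clamp is undone; held while it is tight. Tightening the clamp may drag it up to 6 mm forward.
- push_top (a point): Middle of the top edge of the sled's upright push plate at its rear (away from the bridge), 80 mm behind the seats' row: 12 mm thick along the bed's x, 90 mm wide along y, from 18 to 78 mm above the bench, with 29 mm free to the sled's plate in front and all free behind. Moves with the sled. Grip it from above to pull, push it from behind.
- clamp (a joint): Angle of the sled's clamp knob, rad: 1.4 fully tight, 0 fully undone (hard stops). Grows clockwise seen from above; undo anticlockwise. Starts at 1.3 to 1.4. Bites from about 1.05 on; stays where left (takes about 0.06 N m, 0.3 where it bites).
- clamp_grip (a point): On the clamp knob's axis at the height to grip, 89 mm above the bench. The knob is an upright black bar 46 x 14 mm, 66 to 96 mm above the bench, on a 48 mm disc over a 72 mm foot; the bar lies along this point's x, which turns with it. In the bed's frame the knob stands at x -85, y +130 mm.
- mallet: Bystander: rubber mallet lying on its side, 0.29 m long, wooden handle, 56 mm high head; origin on the bench under its middle. Leave it where it is.
- tape: Bystander: roll of black tape lying flat, 100 mm across, 24 mm high; origin at the centre of its underside. Leave it where it is.
- spray: Bystander: upright spray can, 66 mm across, 190 mm high; origin under its centre. Leave it where it is.
- glue: Bystander: upright white glue bottle, 56 mm across, 150 mm high; origin under its centre. Leave it where it is.
- rib: Bystander: thin plywood rib lying flat, 150 x 32 x 6 mm; origin under its centre. Leave it where it is.
- screwdriver: Bystander: screwdriver lying flat, 200 mm long, 26 mm high; origin under its middle. Leave it where it is.
- offcut: Bystander: wood offcut lying flat, 110 x 50 x 18 mm; origin under its centre. Leave it where it is.
Mind the look-alikes: they are no part of the job. What is shaped like the part that bears bush2_mid but green is not meant.

How it is judged:
On the way, in this order (a step that is already met when the one before it is completed fails the run):
1. the empty sled is pulled out to its rear stop and clamped there (value of joint sled below 0.02 m and value of joint clamp above 1.2 rad), for 0.2 s.
2. every guide bush present is fully seated, sled in the loading position (((horizontal distance between bush0_mid and seat0 below 0.006 m and z of bush0_mid in the frame of seat0 below 0.0095 m and angle between the x axis of bush0_mid and the x axis of seat0, either way round below 0.15 rad) or (horizontal distance between bush0_mid and seat1 below 0.006 m and z of bush0_mid in the frame of seat1 below 0.0095 m and angle between the x axis of bush0_mid and the x axis of seat1, either way round below 0.15 rad) or (horizontal distance between bush0_mid and seat2 below 0.006 m and z of bush0_mid in the frame of seat2 below 0.0095 m and angle between the x axis of bush0_mid and the x axis of seat2, either way round below 0.15 rad)) and ((horizontal distance between bush1_mid and seat0 below 0.006 m and z of bush1_mid in the frame of seat0 below 0.0095 m and angle between the x axis of bush1_mid and the x axis of seat0, either way round below 0.15 rad) or (horizontal distance between bush1_mid and seat1 below 0.006 m and z of bush1_mid in the frame of seat1 below 0.0095 m and angle between the x axis of bush1_mid and the x axis of seat1, either way round below 0.15 rad) or (horizontal distance between bush1_mid and seat2 below 0.006 m and z of bush1_mid in the frame of seat2 below 0.0095 m and angle between the x axis of bush1_mid and the x axis of seat2, either way round below 0.15 rad)) and ((horizontal distance between bush2_mid and seat0 below 0.006 m and z of bush2_mid in the frame of seat0 below 0.0095 m and angle between the x axis of bush2_mid and the x axis of seat0, either way round below 0.15 rad) or (horizontal distance between bush2_mid and seat1 below 0.006 m and z of bush2_mid in the frame of seat1 below 0.0095 m and angle between the x axis of bush2_mid and the x axis of seat1, either way round below 0.15 rad) or (horizontal distance between bush2_mid and seat2 below 0.006 m and z of bush2_mid in the frame of seat2 below 0.0095 m and angle between the x axis of bush2_mid and the x axis of seat2, either way round below 0.15 rad)) and value of joint sled below 0.05 m), for 0.2 s.
3. the sled is fully home under the bridge with the clamp undone and the bushes still seated (((horizontal distance between bush0_mid and seat0 below 0.006 m and z of bush0_mid in the frame of seat0 below 0.0095 m and angle between the x axis of bush0_mid and the x axis of seat0, either way round below 0.15 rad) or (horizontal distance between bush0_mid and seat1 below 0.006 m and z of bush0_mid in the frame of seat1 below 0.0095 m and angle between the x axis of bush0_mid and the x axis of seat1, either way round below 0.15 rad) or (horizontal distance between bush0_mid and seat2 below 0.006 m and z of bush0_mid in the frame of seat2 below 0.0095 m and angle between the x axis of bush0_mid and the x axis of seat2, either way round below 0.15 rad)) and ((horizontal distance between bush1_mid and seat0 below 0.006 m and z of bush1_mid in the frame of seat0 below 0.0095 m and angle between the x axis of bush1_mid and the x axis of seat0, either way round below 0.15 rad) or (horizontal distance between bush1_mid and seat1 below 0.006 m and z of bush1_mid in the frame of seat1 below 0.0095 m and angle between the x axis of bush1_mid and the x axis of seat1, either way round below 0.15 rad) or (horizontal distance between bush1_mid and seat2 below 0.006 m and z of bush1_mid in the frame of seat2 below 0.0095 m and angle between the x axis of bush1_mid and the x axis of seat2, either way round below 0.15 rad)) and ((horizontal distance between bush2_mid and seat0 below 0.006 m and z of bush2_mid in the frame of seat0 below 0.0095 m and angle between the x axis of bush2_mid and the x axis of seat0, either way round below 0.15 rad) or (horizontal distance between bush2_mid and seat1 below 0.006 m and z of bush2_mid in the frame of seat1 below 0.0095 m and angle between the x axis of bush2_mid and the x axis of seat1, either way round below 0.15 rad) or (horizontal distance between bush2_mid and seat2 below 0.006 m and z of bush2_mid in the frame of seat2 below 0.0095 m and angle between the x axis of bush2_mid and the x axis of seat2, either way round below 0.15 rad)) and value of joint sled above 0.105 m and value of joint clamp below 0.4 rad), for 0.2 s.
At the end, for the whole second after the job is handed in: Every guide bush present sits in a seat (within 6 mm of its centre, lugs within 0.15 rad of the keyways, flange within about 2 mm of flush) and is at rest; the sled is home (joint over 0.105 m of 0.11); the clamp is tight (over 1.2 rad of 1.4) (((horizontal distance between bush0_mid and seat0 below 0.006 m and z of bush0_mid in the frame of seat0 below 0.0095 m and angle between the x axis of bush0_mid and the x axis of seat0, either way round below 0.15 rad) or (horizontal distance between bush0_mid and seat1 below 0.006 m and z of bush0_mid in the frame of seat1 below 0.0095 m and angle between the x axis of bush0_mid and the x axis of seat1, either way round below 0.15 rad) or (horizontal distance between bush0_mid and seat2 below 0.006 m and z of bush0_mid in the frame of seat2 below 0.0095 m and angle between the x axis of bush0_mid and the x axis of seat2, either way round below 0.15 rad)) and ((horizontal distance between bush1_mid and seat0 below 0.006 m and z of bush1_mid in the frame of seat0 below 0.0095 m and angle between the x axis of bush1_mid and the x axis of seat0, either way round below 0.15 rad) or (horizontal distance between bush1_mid and seat1 below 0.006 m and z of bush1_mid in the frame of seat1 below 0.0095 m and angle between the x axis of bush1_mid and the x axis of seat1, either way round below 0.15 rad) or (horizontal distance between bush1_mid and seat2 below 0.006 m and z of bush1_mid in the frame of seat2 below 0.0095 m and angle between the x axis of bush1_mid and the x axis of seat2, either way round below 0.15 rad)) and ((horizontal distance between bush2_mid and seat0 below 0.006 m and z of bush2_mid in the frame of seat0 below 0.0095 m and angle between the x axis of bush2_mid and the x axis of seat0, either way round below 0.15 rad) or (horizontal distance between bush2_mid and seat1 below 0.006 m and z of bush2_mid in the frame of seat1 below 0.0095 m and angle between the x axis of bush2_mid and the x axis of seat1, either way round below 0.15 rad) or (horizontal distance between bush2_mid and seat2 below 0.006 m and z of bush2_mid in the frame of seat2 below 0.0095 m and angle between the x axis of bush2_mid and the x axis of seat2, either way round below 0.15 rad)) and value of joint sled above 0.105 m and value of joint clamp above 1.2 rad and linear speed of each of bush0, bush1, bush2 below 0.02 m/s); the robot touches nothing.
It fails at once if a bystander on the bench (mallet, tape, spray can, glue, rib, screwdriver or offcut) is moved by more than 4 cm (distance of any of mallet, tape, spray, glue, rib, screwdriver, offcut from where it was at the start of the episode above 0.04 m).
Of bush0, bush1, bush2 only 2 to 3 are there at a start; the rules pass over those that are not, and their reading is None.
At some moment in a run one of bush0, bush1, bush2 may be knocked a few centimetres aside while the robot is not near it.
It also fails if it takes over 210 s, if anything falls off the work surface, if the arm or the gripper's body presses on something with over 40 N, if the wrist force passes 120 N, or if a joint passes its speed limit or range.

## Working session

There is one attempt and no reset: what is moved stays moved. The work goes in short steps, each a Python script; the robot and the scene stay as the last script left them, time stands still between calls to the robot, and variables do not carry over. Pictures are saved under pics/ and viewed, at most 14 in all, crops included, and the job is handed in when it is done.

```bash
ls; mkdir -p pics; cat > h.py <<'E'
from bench import manip as m
import numpy as np, cv2
def snap(cam,name=None):
    c=m.get_calibration(cam); p,d=m.grab_frame(cam)
    if name: cv2.imwrite(f'pics/{name}.png',p[:,:,::-1])
    return p,d,c
def world(d,c):
    K,R,t=np.array(c['camera_matrix']),np.array(c['R']),np.array(c['t'])
    v,u=np.mgrid[:d.shape[0],:d.shape[1]]
    X=np.stack([(u-K[0,2])/K[0,0]*d,(v-K[1,2])/K[1,1]*d,d],-1)
    W=(X-t)@R
    W[d<=0]=np.nan
    return W
def down(yaw):  # tool y axis (closing) at angle yaw+90: tool x at yaw
    c,s=np.cos(yaw),np.sin(yaw)
    return np.array([[c,s,0],[s,-c,0],[0,0,-1.]])
E
python3 - <<'E'
from h import *
for cam in ('scene','side'):
    p,d,c=snap(cam,cam+'0'); np.savez(cam+'0.npz',p=p,d=d,K=c['camera_matrix'],R=c['R'],t=c['t'])
    for n in ['bush0_mid','seat0','seat1','seat2','push_top','clamp_grip','bed','spray','glue','mallet']:
        for r in m.look_for(cam,n)[:5]: print(cam,n,np.round(r['at'],3),round(r['confidence'],2))
print(m.current_tcp_rot(), m.current_time())
E
```

```text
pics
scene bush0_mid [ 0.534 -0.368  0.026] 0.64
scene seat0 [0.709 0.138 0.039] 0.55
scene seat1 [0.709 0.138 0.039] 0.55
scene seat2 [0.709 0.138 0.039] 0.55
scene push_top [0.709 0.137 0.041] 0.86
scene clamp_grip [0.502 0.268 0.072] 0.54
scene bed [0.676 0.119 0.034] 0.82
scene bed [ 0.533 -0.369  0.027] 0.36
scene spray [0.37  0.492 0.119] 0.75
scene spray [0.383 0.403 0.08 ] 0.58
scene spray [0.706 0.141 0.039] 0.34
scene spray [ 0.652 -0.434  0.022] 0.22
scene glue [0.384 0.409 0.08 ] 0.8
scene mallet [0.653 0.506 0.04 ] 0.88
side bush0_mid [ 0.516 -0.378  0.023] 0.8
side bush0_mid [0.595 0.087 0.012] 0.72
side bush0_mid [0.496 0.253 0.073] 0.49
side seat0 [0.637 0.118 0.04 ] 0.8
side seat0 [ 0.69  -0.207  0.016] 0.64
side seat1 [0.637 0.118 0.04 ] 0.8
side seat1 [ 0.69  -0.207  0.016] 0.64
side seat2 [0.637 0.118 0.04 ] 0.8
side seat2 [ 0.69  -0.207  0.016] 0.64
side push_top [0.639 0.118 0.041] 0.87
side clamp_grip [0.494 0.252 0.07 ] 0.45
side bed [0.594 0.081 0.011] 0.93
side spray [0.334 0.472 0.147] 0.58
side spray [ 0.577 -0.288  0.025] 0.45
side glue [0.36  0.393 0.081] 0.93
side glue [ 0.576 -0.285  0.022] 0.54
side glue [0.335 0.471 0.146] 0.2
side mallet [0.484 0.503 0.035] 0.8
[[ 1.79763869e-05  9.99999999e-01 -4.27463613e-05]
 [ 1.00000000e+00 -1.79773438e-05 -2.23850071e-05]
 [-2.23857756e-05 -4.27459588e-05 -9.99999999e-01]] 1.1
```

View pics/scene0.png

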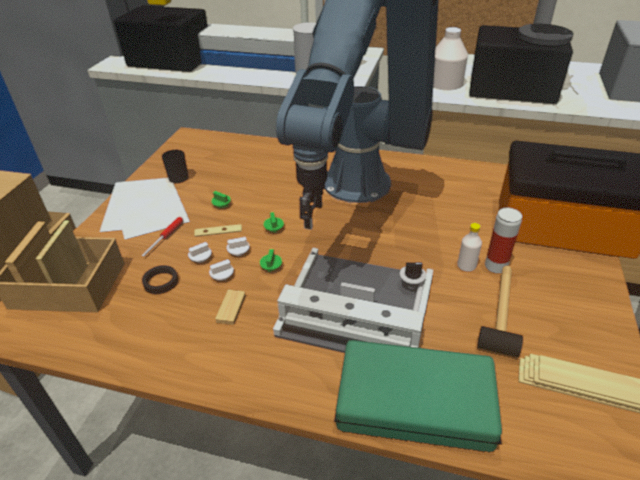

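View pics/side0.png

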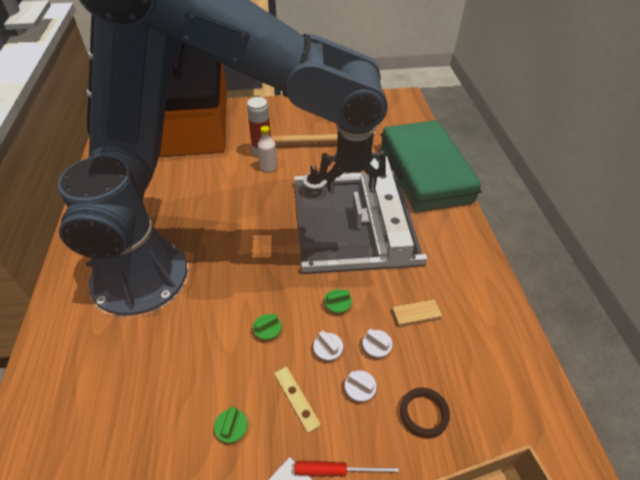

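White guide bushes in scene are at (200,253), (238,246) and (222,269); in side they are at (328,346), (377,343) and (360,386). The green look-alikes (scene 222,200; 274,222; 271,260) aren't meant. The sled is under the bridge, with the knob at scene (413,272). Next I take wrist views from above.

```bash
cat >> h.py <<'E'
def ortho(p,d,c,x0,x1,y0,y1,res=0.001):
    """top-down map, rows: x decreasing (up=+x), cols: y decreasing (left=+y); returns colour,height"""
    W=world(d,c).reshape(-1,3); C=p.reshape(-1,3)
    ok=~np.isnan(W[:,0]); W=W[ok];C=C[ok]
    r=((x1-W[:,0])/res).astype(int); q=((y1-W[:,1])/res).astype(int)
    H,L=int((x1-x0)/res),int((y1-y0)/res)
    k=(r>=0)&(r<H)&(q>=0)&(q<L); r,q,W,C=r[k],q[k],W[k],C[k]
    o=np.argsort(W[:,2]); im=np.zeros((H,L,3),np.uint8); z=np.full((H,L),np.nan)
    im[r[o],q[o]]=C[o]; z[r[o],q[o]]=W[o,2]
    return im,z
def blobs(p,d,c,mask,zmin,zmax,amin=60,res=None):
    W=world(d,c); mk=mask&(W[...,2]>zmin)&(W[...,2]<zmax)
    n,l,s,_=cv2.connectedComponentsWithStats(mk.astype(np.uint8))
    out=[]
    for i in range(1,n):
        if s[i,4]<amin: continue
        P=W[l==i]; (cx,cy),(w,h),a=cv2.minAreaRect((P[:,:2]*1000).astype(np.float32))
        if w<h: w,h,a=h,w,a+90
        out.append(dict(c=np.round([cx,cy],1),wh=np.round([w,h],1),yaw=round(a,1),z=round(float(np.median(P[:,2])),4),n=int(s[i,4]),px=np.round([s[i,0]+s[i,2]/2,s[i,1]+s[i,3]/2])))
    return out
E
python3 - <<'E'
from h import *
R=m.current_tcp_rot()
for nm,pos in (('wf',[0.52,0.12,0.42]),('wb',[0.53,-0.28,0.40])):
    m.move_ptp(pos,R); p,d,c=snap('wrist',nm); np.savez(nm+'.npz',p=p,d=d,K=c['camera_matrix'],R=c['R'],t=c['t'])
    W=world(d,c); print(nm, -np.array(c['R']).T@c['t'], [np.round(W[v,u],3) for v,u in((20,20),(20,620),(460,20),(460,620),(240,320))])
    white=(p.min(2)>130); 
    for b in blobs(p,d,c,np.ones(p.shape[:2],bool),.040,.056): print('white',b)
    for b in blobs(p,d,c,np.ones(p.shape[:2],bool),.072,.105): print('hi',b)
print(m.current_time())
E
```

```text
wf [0.52053258 0.20043204 0.56056756] [array([ 0.142,  0.313, -0.001]), array([0.85 , 0.296, 0.084]), array([0.459, 0.132, 0.498]), array([0.584, 0.131, 0.497]), array([0.527, 0.021, 0.01 ])]
white {'c': array([765.8, 232.5]), 'wh': array([189.,  21.]), 'yaw': 100.5, 'z': 0.0526, 'n': 1812, 'px': array([516.,  82.])}
white {'c': array([662.8, 298. ]), 'wh': array([20. ,  8.9]), 'yaw': 116.0, 'z': 0.0482, 'n': 82, 'px': array([440.,  24.])}
white {'c': array([651.4, 240.4]), 'wh': array([31.3, 20.5]), 'yaw': 145.8, 'z': 0.0404, 'n': 107, 'px': array([422.,  76.])}
white {'c': array([595.4, 131.5]), 'wh': array([88.6,  9.4]), 'yaw': 81.9, 'z': 0.0483, 'n': 135, 'px': array([377., 169.])}
white {'c': array([ 78.4, -12.7]), 'wh': array([87.7, 19.7]), 'yaw': 98.9, 'z': 0.0471, 'n': 576, 'px': array([ 14., 270.])}
white {'c': array([652. , -42.3]), 'wh': array([20.4,  7.8]), 'yaw': 63.1, 'z': 0.047, 'n': 61, 'px': array([408., 291.])}
white {'c': array([ 504.5, -151.1]), 'wh': array([56.1, 15.9]), 'yaw': 9.0, 'z': 0.0488, 'n': 393, 'px': array([306., 354.])}
white {'c': array([ 340.6, -198
[... 1632 characters left out ...]
: 137.7, 'z': 0.049, 'n': 478, 'px': array([308., 250.])}
white {'c': array([ 245.5, -427. ]), 'wh': array([56.6, 15.6]), 'yaw': 73.4, 'z': 0.0487, 'n': 472, 'px': array([112., 286.])}
white {'c': array([ 649.5, -581.2]), 'wh': array([109.1,   4.5]), 'yaw': 11.5, 'z': 0.0483, 'n': 523, 'px': array([394., 380.])}
white {'c': array([ 687.8, -680. ]), 'wh': array([106.3,   9. ]), 'yaw': 14.7, 'z': 0.0477, 'n': 516, 'px': array([413., 432.])}
hi {'c': array([ 657.1, -618.6]), 'wh': array([109.5,  79.7]), 'yaw': 11.7, 'z': 0.0912, 'n': 1479, 'px': array([400., 414.])}
hi {'c': array([ 674.1, -682.8]), 'wh': array([74.3,  5.5]), 'yaw': 12.7, 'z': 0.0832, 'n': 559, 'px': array([408., 453.])}
3.5833
```

View pics/wf.png

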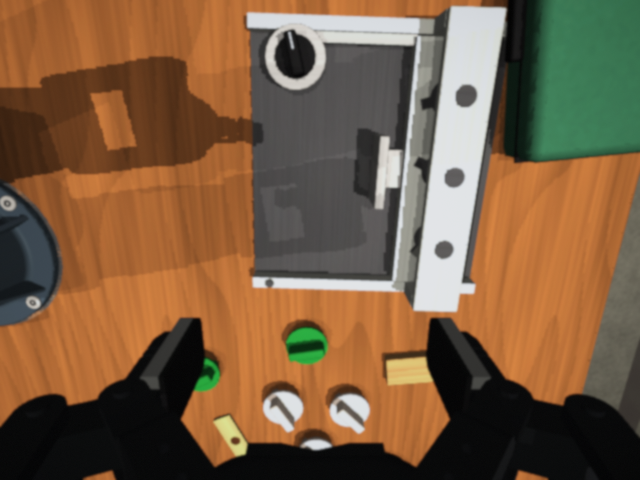

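View pics/wb.png

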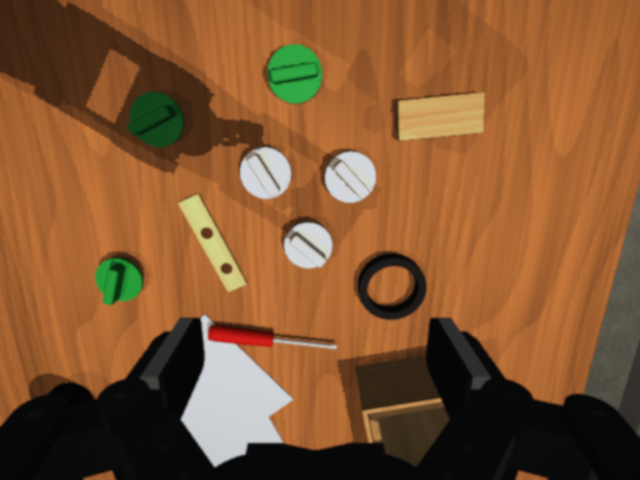

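All three white bushes, the knob and the push plate are located, and they agree with the given geometry: bed origin ≈(0.5764,0.1309), yaw ≈-1.9°, sled ≈0.105. The three white ones (wrist picture 265,173; 350,177; 308,245) are the ones meant, as the others are green. Next: undo the clamp.

```bash
cat >> h.py <<'E'
BED=np.array([.5764,.1309]); BY=np.radians(-1.9)
def b2w(x,y): return BED+np.array([np.cos(BY)*x-np.sin(BY)*y,np.sin(BY)*x+np.cos(BY)*y])
KN=np.array([.4958,.2633])
def turn(pos,y0,y1,n=6):
    for y in np.linspace(y0,y1,n+1)[1:]: m.move_l(pos,down(y),max_speed=0.15)
def knob(y0,y1,z=.072):
    """grip knob bar at yaw y0, turn to y1 (rad), release, rise"""
    m.set_gripper(.5); m.move_ptp([*KN,.16],down(y0)); m.move_l([*KN,z],down(y0))
    m.set_gripper(0,60); print('w',m.current_grip_width(),m.current_grip_force())
    t=m.current_time(); turn([*KN,z],y0,y1); print('torque',np.round(m.current_ft_torque(),2),np.round(m.current_force(),1),'dt',m.current_time()-t)
    m.set_gripper(.5); m.move_l([*KN,.16],down(y1))
def seeknob(name=None,at=(.50,.18,.35)):
    m.move_ptp(list(at),down(np.pi/2)); p,d,c=snap('wrist',name)
    return p,d,c,[b for b in blobs(p,d,c,np.ones(p.shape[:2],bool),.070,.105)]
E
python3 - <<'E'
from h import *
knob(np.radians(102.6),np.radians(102.6+75))
print([b for b in seeknob()[3]], m.current_time())
E
```

```text
w 0.14863579148408965 58.79505157470703
torque [-0.04  0.66  0.02] [-3.1 -0.8  7.7] dt 2.2
[{'c': array([787.4, 249.6]), 'wh': array([233. ,  77.5]), 'yaw': 106.9, 'z': 0.0839, 'n': 14367, 'px': array([602., 112.])}, {'c': array([686.1, 131.7]), 'wh': array([353.1,  61.2]), 'yaw': 88.3, 'z': 0.0905, 'n': 18652, 'px': array([492., 218.])}, {'c': array([496. , 263.2]), 'wh': array([44.9, 13.9]), 'yaw': 177.7, 'z': 0.0951, 'n': 699, 'px': array([312., 110.])}, {'c': array([599.7, 130.7]), 'wh': array([89.1, 12.6]), 'yaw': 88.3, 'z': 0.0772, 'n': 911, 'px': array([405., 235.])}] 11.9333
```

```bash
python3 - <<'E'
from h import *
R=down(np.radians(88.1)); z=.050
P=b2w(.0242-.0,0); P=np.array([.6003,.1304]); u=np.array([np.cos(BY),np.sin(BY)])
m.set_gripper(.45); m.move_ptp([*P,.15],R); m.move_l([*P,z],R)
m.set_gripper(0,60); print('w',m.current_grip_width(),m.current_force())
f0=m.current_force()
m.move_l([*(P-u*.098),z],R,max_speed=.08); print(np.round(m.current_force()-f0,1))
for k in range(16):
    d=.098+.001*(k+1); m.move_l([*(P-u*d),z],R,max_speed=.03); f=m.current_force()-f0
    if abs(f[0])>12: break
print(d,np.round(f,1))
m.set_gripper(.45); m.move_l([*(P-u*d),.15],R)
print(seeknob()[3],m.current_time())
E
```

```text
w 0.13078557563969345 [-1.27151218  0.37593759  6.50094408]
[ 1.  -3.3  5.1]
0.10700000000000001 [15.7 -4.4 -8. ]
[{'c': array([786.6, 250.1]), 'wh': array([229.2,  73.5]), 'yaw': 106.0, 'z': 0.0839, 'n': 13973, 'px': array([602., 112.])}, {'c': array([686.2, 129.5]), 'wh': array([357.6,  61.1]), 'yaw': 88.2, 'z': 0.0905, 'n': 18740, 'px': array([494., 217.])}, {'c': array([495.8, 263.2]), 'wh': array([45.5, 13.9]), 'yaw': 177.8, 'z': 0.0951, 'n': 707, 'px': array([312., 110.])}, {'c': array([496.6, 133.8]), 'wh': array([89., 12.]), 'yaw': 88.2, 'z': 0.0773, 'n': 839, 'px': array([314., 232.])}] 19.9417
```

Sled is at its rear stop. Tighten the clamp, then look at the seats.

```bash
python3 - <<'E'
from h import *
knob(np.radians(177.8),np.radians(101.5))
p,d,c,b=seeknob(at=(.50,.10,.42)); print(b[-3:])
cv2.imwrite('pics/seat.png',cv2.resize(p[:330,150:520],None,fx=2,fy=1.8)[:,:,::-1]); np.savez('seat.npz',p=p,d=d,K=c['camera_matrix'],R=c['R'],t=c['t'])
# seats: holes in sled top plane (z~.04)
im,z=ortho(p,d,c,.50,.66,-.04,.30)
hole=((z<.034)|np.isnan(z)).astype(np.uint8)
for i in range(3):
    cx,cy=b2w(0,(i-1)*.092); print('exp',i,cx,cy)
W=world(d,c)
for b in [b for b in blobs(p,d,c,np.ones(p.shape[:2],bool),.036,.044)]: print(b)
m.move_ptp([.53,-.28,.40],down(np.pi/2)); p,d,c=snap('wrist')
for b in blobs(p,d,c,np.ones(p.shape[:2],bool),.040,.056): print(b)
print(m.current_time())
E
```

```text
w 0.15070898446313477 59.12931025028229
torque [-0.82  0.5  -0.11] [-4.  -3.5  8. ] dt 2.25
[{'c': array([495.8, 263.1]), 'wh': array([45.9, 14.1]), 'yaw': 101.3, 'z': 0.095, 'n': 651, 'px': array([312.,  34.])}, {'c': array([498.9, 133.1]), 'wh': array([89.8, 12. ]), 'yaw': 88.1, 'z': 0.0771, 'n': 738, 'px': array([315., 154.])}, {'c': array([ 76.3, -20.2]), 'wh': array([60.9, 15. ]), 'yaw': 95.4, 'z': 0.0745, 'n': 283, 'px': array([  8., 271.])}]
exp 0 0.5733497235882556 0.03895058013335832
exp 1 0.5764 0.1309
exp 2 0.5794502764117444 0.22284941986664164
{'c': array([748.4, 282.3]), 'wh': array([48.1,  5.3]), 'yaw': 99.7, 'z': 0.0405, 'n': 109, 'px': array([526.,  23.])}
{'c': array([578.9, 130.5]), 'wh': array([320.7,  90.4]), 'yaw': 88.2, 'z': 0.0394, 'n': 14310, 'px': array([380., 142.])}
{'c': array([771.2, 203.2]), 'wh': array([114.7,   4.9]), 'yaw': 97.5, 'z': 0.04, 'n': 314, 'px': array([533.,  93.])}
{'c': array([83.5,  0.5]), 'wh': array([112.9,  23.7]), 'yaw': 89.3, 'z': 0.0401, 'n': 391, 'px': array([ 22., 246.])}
{'c': array([ 503.9, -145.8]), 'wh': array([55.9,  5.5]),
[... 822 characters left out ...]
: array([56.2, 14.9]), 'yaw': 138.9, 'z': 0.0489, 'n': 477, 'px': array([308., 250.])}
{'c': array([ 245.4, -427. ]), 'wh': array([56.5, 15.5]), 'yaw': 72.5, 'z': 0.0488, 'n': 475, 'px': array([111., 286.])}
{'c': array([ 754.4, -560.5]), 'wh': array([76.3,  3.8]), 'yaw': 11.8, 'z': 0.0461, 'n': 260, 'px': array([464., 368.])}
{'c': array([ 608.3, -590.1]), 'wh': array([25.1,  3.4]), 'yaw': 11.6, 'z': 0.0484, 'n': 119, 'px': array([366., 385.])}
{'c': array([ 127.7, -629.8]), 'wh': array([67.4, 21.3]), 'yaw': 164.7, 'z': 0.048, 'n': 352, 'px': array([ 56., 408.])}
{'c': array([  92. , -679.9]), 'wh': array([34.5,  8.5]), 'yaw': 125.4, 'z': 0.0502, 'n': 152, 'px': array([ 40., 434.])}
28.5917
```

View pics/seat.png

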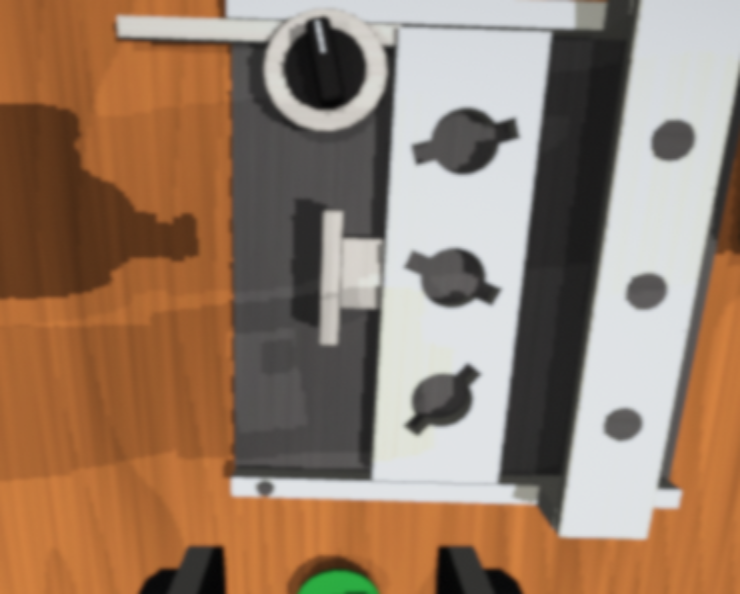

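```bash
cat >> h.py <<'E'
def plane(p,c,x0,x1,y0,y1,zp,res=.0005):
    K,R,t=np.array(c['camera_matrix']),np.array(c['R']),np.array(c['t'])
    # out pixel (q,r)-> world x=x1-r*res, y=y1-q*res
    M=np.array([[0,-res,x1],[-res,0,y1],[0,0,1.]])
    P=K@np.column_stack([R[:,0],R[:,1],R[:,2]*zp+t])
    H=P@M
    return cv2.warpPerspective(p,H,(int((y1-y0)/res),int((x1-x0)/res)),flags=cv2.WARP_INVERSE_MAP|cv2.INTER_LINEAR)
def seats(p,c,zp=.040,off=.0025,save=None):
    """template fit of the keyhole outline on the rectified sled top"""
    out=[]; res=.0005
    for i in range(3):
        e=b2w(off,(i-1)*.092); x1,y1=e+.045
        g=cv2.cvtColor(plane(p,c,x1-.09,x1,y1-.09,y1,zp),cv2.COLOR_RGB2GRAY)
        if save: cv2.imwrite(f'pics/{save}{i}.png',g)
        th,b=cv2.threshold(g,0,255,cv2.THRESH_OTSU); b=(b==0)
        best=None; r,q=np.mgrid[:180,:180]; X=x1-r*res; Y=y1-q*res
        def cost(v):
            dx,dy=X-v[0],Y-v[1]; a=v[2]; u=dx*np.cos(a)+dy*np.sin(a); w=-dx*np.sin(a)+dy*np.cos(a)
            t=(np.hypot(dx,dy)<.0215)|((abs(u)<.033)&(abs(w)<.007))
            roi=np.hypot(dx,dy)<.040
            return ((t!=b)&roi).sum()
        from scipy.optimize import minimize
        s=min((cost([*e,a]),a) for a in np.radians(np.arange(0,180,6)))
        v=minimize(cost,[*e,s[1]],method='Nelder-Mead',options=dict(initial_simplex=[[*e,s[1]],[e[0]+.003,e[1],s[1]],[e[0],e[1]+.003,s[1]],[*e,s[1]+.1]],xatol=1e-5,fatol=1))
        out.append((v.x,v.fun,e))
    return out
E
python3 - <<'E'
from h import *
f=np.load('seat.npz'); p=f['p']; c=dict(camera_matrix=f['K'],R=f['R'],t=f['t'])
for v,n,e in seats(p,c,save='s'): print(np.round(v[:2]*1000,1),round(np.degrees(v[2]),1),n,np.round(e*1000,1))
E
```

```text
Traceback (most recent call last):
  File "h.py", line 73, in seats
    s=min((cost([*e,a]),a) for a in np.radians(np.arange(0,180,6)))
  File "h.py", line 73, in <genexpr>
    s=min((cost([*e,a]),a) for a in np.radians(np.arange(0,180,6)))
           ~~~~^^^^^^^^
  File "h.py", line 71, in cost
    return ((t!=b)&roi).sum()
             ^^^^
ValueError: operands could not be broadcast together with shapes (180,180) (179,180)
```

```bash
sed -i 's/(int((y1-y0)\/res),int((x1-x0)\/res))/(round((y1-y0)\/res),round((x1-x0)\/res))/' h.py
python3 - <<'E'
from h import *
f=np.load('seat.npz'); p=f['p']; c=dict(camera_matrix=f['K'],R=f['R'],t=f['t'])
for v,n,e in seats(p,c,save='s'): print(np.round(v[:2]*1000,1),round(np.degrees(v[2]),1),n,np.round(e*1000,1))
E
```

```text
[576.4  38.4] 49.5 362.0 [575.8  38.9]
[579.5 130.3] 155.4 291.0 [578.9 130.8]
[582.4 221.8] 15.5 286.0 [581.9 222.8]
```

```bash
cat >> h.py <<'E'
SE={0:(.5764,.0384,49.5),1:(.5795,.1303,155.4),2:(.5824,.2218,15.5)}
def near(y,ref): return y+180*round((ref-y)/180)
def findbush(bx,by):
    m.move_ptp([bx,by+.03,.22],down(np.pi/2)); p,d,c=snap('wrist')
    red=(p.astype(int)[...,1]-p[...,0]<25)   # not green
    L=[b for b in blobs(p,d,c,red,.046,.054,150) if 50<b['wh'][0]<62 and b['wh'][1]<20]
    L.sort(key=lambda b:np.hypot(*(b['c']/1000-[bx,by]))); print('bush',L[:2]); return L[0]
def pick(b):
    x,y=b['c']/1000; R=down(np.radians(near(b['yaw'],90)))
    m.set_gripper(.5); m.move_ptp([x,y,.10],R); m.move_l([x,y,.027],R)
    m.set_gripper(0,50); m.move_l([x,y,.12],R); print('w',m.current_grip_width(),m.current_grip_force())
def place(i,b,dx=0,dy=0):
    x,y,a=SE[i]; x+=dx;y+=dy; yaw=np.radians(near(a,near(b['yaw'],90))); R=down(yaw)
    m.move_ptp([x,y,.12],R); m.move_l([x,y,.072],R); f0=m.current_force()[2]; log=[]
    for z in np.arange(.070,.0480,-.002):
        m.move_l([x,y,z],R,max_speed=.05); f=m.current_force()[2]-f0; log.append((round(z,3),round(f,1)))
        if f>15: break
    print(log, m.current_force(), m.current_ee_pos())
    return z,f,(x,y,yaw)
E
python3 - <<'E'
from h import *
b=findbush(.4642,-.2732); pick(b); print(place(1,b),m.current_time())
p,d,c=snap('wrist','held')
E
```

```text
bush [{'c': array([ 464. , -273.1]), 'wh': array([55.4, 15.2]), 'yaw': 121.1, 'z': 0.0492, 'n': 1052, 'px': array([312., 248.])}, {'c': array([ 576.9, -278.7]), 'wh': array([56.8, 14.9]), 'yaw': 133.1, 'z': 0.0492, 'n': 1040, 'px': array([443., 254.])}]
w 0.16644759946407497 48.78023028373718
[(np.float64(0.07), np.float64(-1.8)), (np.float64(0.068), np.float64(-1.3)), (np.float64(0.066), np.float64(-1.1)), (np.float64(0.064), np.float64(-0.9)), (np.float64(0.062), np.float64(-1.4)), (np.float64(0.06), np.float64(-2.3)), (np.float64(0.058), np.float64(-0.9)), (np.float64(0.056), np.float64(-1.1)), (np.float64(0.054), np.float64(-1.1)), (np.float64(0.052), np.float64(-2.4)), (np.float64(0.05), np.float64(1.4)), (np.float64(0.048), np.float64(19.1))] [-3.51875771 -2.26795975 19.04329782] [0.58100251 0.1302943  0.05014944]
(np.float64(0.04799999999999999), np.float64(19.11914980883278), (0.5795, 0.1303, np.float64(2.712241657599188))) 37.05
```

View pics/held.png

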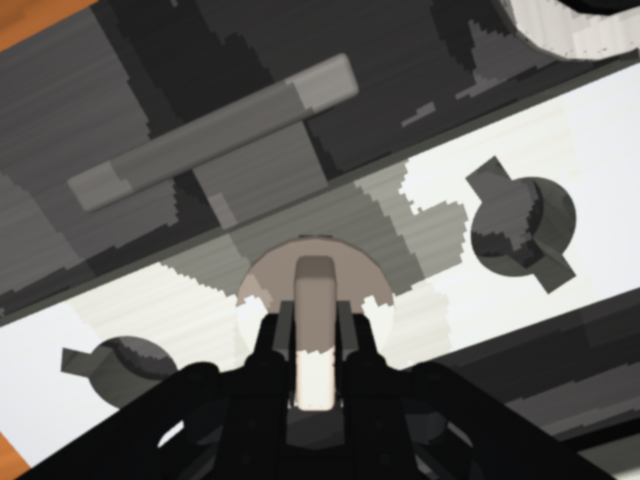

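The picture shows the first bush flush in the middle seat, flange on the sled at about (315,300), with the other two seats still empty. I release it and place the next two.

```bash
cat >> h.py <<'E'
def release():
    P=m.current_ee_pos(); R=m.current_tcp_rot(); m.set_gripper(.5); m.move_l([P[0],P[1],.14],R)
def checkseated():
    m.move_ptp([.578,.08,.34],down(np.pi/2)); p,d,c=snap('wrist','chk')
    for b in blobs(p,d,c,np.ones(p.shape[:2],bool),.060,.090,100): print('chk',b)
E
python3 - <<'E'
from h import *
release()
b=findbush(.5769,-.2787); pick(b); z,f,_=place(0,b)
print(z,f)
if z<.0505: release()
else: raise SystemExit('stuck')
b=findbush(.5203,-.3743); pick(b); z,f,_=place(2,b)
if z<.0505: release()
else: raise SystemExit('stuck')
checkseated(); print(m.current_time())
E
```

```text
bush [{'c': array([ 577.1, -278.6]), 'wh': array([56. , 15.4]), 'yaw': 133.2, 'z': 0.0492, 'n': 1068, 'px': array([315., 250.])}]
w 0.16211602821427923 48.76716077327728
[(np.float64(0.07), np.float64(0.1)), (np.float64(0.068), np.float64(0.0)), (np.float64(0.066), np.float64(-0.3)), (np.float64(0.064), np.float64(-0.5)), (np.float64(0.062), np.float64(-0.3)), (np.float64(0.06), np.float64(0.4)), (np.float64(0.058), np.float64(0.1)), (np.float64(0.056), np.float64(0.5)), (np.float64(0.054), np.float64(-0.3)), (np.float64(0.052), np.float64(0.2)), (np.float64(0.05), np.float64(4.6)), (np.float64(0.048), np.float64(22.7))] [-4.06658027  0.39079767 21.10930514] [0.57780747 0.03842301 0.05019821]
0.04799999999999999 22.682112802263326
bush [{'c': array([ 520.4, -374.6]), 'wh': array([56. , 15.3]), 'yaw': 139.1, 'z': 0.0492, 'n': 1060, 'px': array([314., 250.])}]
w 0.16398345124701022 48.94060134887695
[(np.float64(0.07), np.float64(0.7)), (np.float64(0.068), np.float64(0.6)), (np.float64(0.066), np.float64(0.6)), (np.float64(0.064), np.float64(-1.1)), (np.float64(0.062), np.float64(-0.2)
[... 640 characters left out ...]
2, 122.4]), 'yaw': 5.6, 'z': 0.0841, 'n': 16466, 'px': array([574.,  66.])}
chk {'c': array([672.9, 233.7]), 'wh': array([23. , 22.2]), 'yaw': 57.3, 'z': 0.0895, 'n': 128, 'px': array([427.,  26.])}
chk {'c': array([582.9, 221.7]), 'wh': array([55.9, 15.3]), 'yaw': 15.6, 'z': 0.071, 'n': 1059, 'px': array([320.,  47.])}
chk {'c': array([501.8, 133. ]), 'wh': array([89.5, 12.5]), 'yaw': 88.2, 'z': 0.0769, 'n': 1302, 'px': array([242., 141.])}
chk {'c': array([582.2, 130.2]), 'wh': array([55.9, 15.1]), 'yaw': 155.1, 'z': 0.0711, 'n': 818, 'px': array([320., 144.])}
chk {'c': array([578.5,  38.9]), 'wh': array([56.1, 15.3]), 'yaw': 49.4, 'z': 0.0709, 'n': 727, 'px': array([316., 229.])}
61.4583
```

```bash
python3 - <<'E'
from h import *
knob(np.radians(101.4),np.radians(177.8))
bl=seeknob()[3]; K=[b for b in bl if np.hypot(*(b['c']-[495.8,263]))<15][0]; Q=[b for b in bl if 80<b['wh'][0]<95 and b['wh'][1]<16][-1]
print(K,Q)
R=down(np.radians(88.1)); z=.050; u=np.array([np.cos(BY),np.sin(BY)])
P=Q['c']/1000
m.set_gripper(.45); m.move_ptp([*P,.15],R); m.move_l([*P,z],R); m.set_gripper(0,60); f0=m.current_force()
g=.6064-P[0]; print('go',g)
m.move_l([*(P+u*(g-.006)),z],R,max_speed=.06); print(np.round(m.current_force()-f0,1))
for k in range(14):
    d=g-.006+.001*(k+1); m.move_l([*(P+u*d),z],R,max_speed=.03); f=m.current_force()-f0
    if f[0]<-14: break
print(d-g,np.round(f,1)); m.dwell(.3)
m.set_gripper(.45); m.move_l([*(P+u*d),.15],R)
for b in seeknob('home')[3]: print(b)
print(m.current_time())
E
```

```text
w 0.1480812068669203 59.60362493991852
torque [-0.1   0.73  0.05] [-2.9 -0.7  7.4] dt 2.25
{'c': array([496. , 263.2]), 'wh': array([44.9, 13.9]), 'yaw': 177.5, 'z': 0.0952, 'n': 698, 'px': array([312., 110.])} {'c': array([499.6, 133.3]), 'wh': array([90., 12.]), 'yaw': 88.2, 'z': 0.0772, 'n': 833, 'px': array([316., 232.])}
go 0.1068
[-2.1  1.6  0.3]
0.0020000000000000018 [-14.5   2.2   9.3]
{'c': array([787.7, 250. ]), 'wh': array([230.2,  76.4]), 'yaw': 106.4, 'z': 0.0839, 'n': 14213, 'px': array([602., 112.])}
{'c': array([686.2, 129.5]), 'wh': array([357.3,  61.6]), 'yaw': 88.1, 'z': 0.0905, 'n': 18721, 'px': array([493., 217.])}
{'c': array([495.7, 263.2]), 'wh': array([45.6, 14. ]), 'yaw': 177.5, 'z': 0.0951, 'n': 711, 'px': array([311., 110.])}
{'c': array([606.2, 130.2]), 'wh': array([89.6, 12.7]), 'yaw': 88.2, 'z': 0.0772, 'n': 926, 'px': array([410., 235.])}
77.025
```

```bash
python3 - <<'E'
from h import *
knob(np.radians(177.6),np.radians(101.2))
for b in seeknob('fin')[3][-3:]: print(b)
print(m.current_time())
E
```

```text
w 0.15149512816354146 59.14235472679138
torque [-0.91  0.5  -0.08] [-2.8 -3.6  8.6] dt 2.25
{'c': array([686.4, 132. ]), 'wh': array([352.1,  61.4]), 'yaw': 88.2, 'z': 0.0905, 'n': 18768, 'px': array([494., 218.])}
{'c': array([495.7, 263.2]), 'wh': array([45.4, 14. ]), 'yaw': 100.7, 'z': 0.0952, 'n': 707, 'px': array([312., 110.])}
{'c': array([606.2, 130.1]), 'wh': array([89.7, 12.6]), 'yaw': 88.4, 'z': 0.0772, 'n': 927, 'px': array([411., 236.])}
83.8667
```

View pics/fin.png

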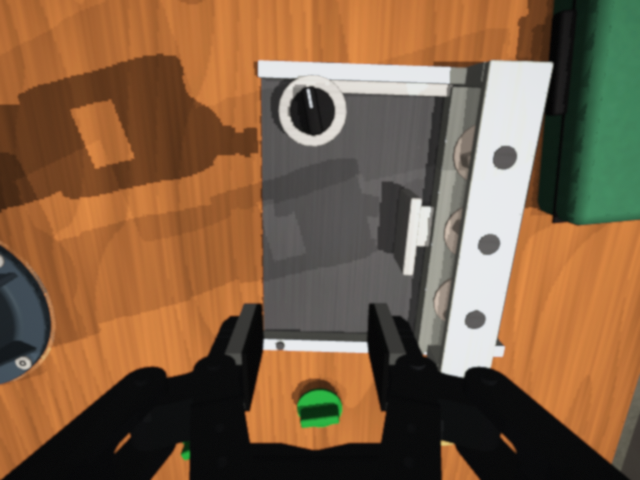

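The sled is home with the push plate at (412,236), the three flanges are under the bridge, and the knob at (312,110) is tight. The arm is clear.

```bash
python3 -c "
from bench import manip as m
print(m.sign_off())"
```

```text
the job is handed in; nothing more can be done
None
```

The job is handed in at about 84 s: all three white bushes are seated flush, the sled is home at about 0.110 m and the clamp is tight; the verdict itself was not shown.

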